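Put the decorating wheel in gear

TASK

Put the bench decorating wheel in gear: with the fingertips, push its upright shift knob along the L-shaped slot to the corner, then round the corner and along the short leg until it is fully home at the far end, and take the hand away. Only push the knob, never pull it up out of the slot, and leave the pots, the jar and the brush where they are.

Things in the scene. Friction and masses are not known exactly. Their poses are not given: they have to be found in the camera images.
- wheel_unit: fixed grey bench wheel: a gear box 200 mm (its x) by 270 mm (its y), deck 70 mm above the table, and beyond it (its +x side, axis 225 mm from the origin) a round wheel head 220 mm across, top at 76 mm. Origin: on the table under the gear box's centre; z up. The box bears an aluminium plate, x -75 to 75 mm, y -75 to 85 mm, top at 80 mm, with the L-shaped slot cut through it. The unit's place and yaw vary.
- slot_start (a point): point at the plate's top (80 mm above the table) at the closed start of the slot's long leg, where the pin's axis stands when the joint shift_along reads 0; the long leg runs from here along the unit's +y
- slot_corner (a point): the slot's corner at the plate's top, 75 mm from slot_start along the unit's +y; here the short leg turns off along the unit's +x, towards the wheel head
- slot_end (a point): the end of the short leg at the plate's top, 55 mm from slot_corner along the unit's +x. The slot is 16 mm wide and the steel pin in it 12 mm thick, so the pin has 2 mm of play each way round these points
- knob_mid (a point): middle of the shift knob: an upright black plastic grip, round, 28 mm across, from 91 to 138 mm above the table (11 to 58 mm above the plate) on the steel pin that runs in the slot. This point is on its axis, 115 mm above the table. It slides upright, cannot tilt, and stays where it is left; it takes about 2 N to push
- shift_along (a joint): travel of the knob along the long leg (the unit's +y), m; 0 at slot_start, about 0.077 against the far wall at the corner, 0.073 to 0.077 anywhere in the short leg. It starts somewhere in the first half
- shift_over (a joint): travel of the knob along the short leg (the unit's +x), m; about 0 in the long leg, 0.057 against the end wall (fully home)
- shift_lift (a joint): how far the knob has been pulled up, m; 0 when down (a spring of about 6 N holds it down), 0.020 at most; at 0.009 the pin would leave the slot
- mug: bisque clay mug, 80 mm across, 95 mm tall, with a handle; a bystander; origin under its centre
- tall_cup: bisque clay cup without handle, 76 mm across, 115 mm tall; a bystander; origin under its centre
- low_bowl: cream bisque bowl, 110 mm across, 60 mm tall; a bystander; origin under its centre
- saucer: cream bisque saucer, 140 mm across, 20 mm tall; a bystander; origin under its centre
- wheel_bowl: bisque bowl, 120 mm across, 70 mm tall, standing on the wheel's round head (top 76 mm above the table); a bystander; origin under its centre
- glaze_jar: small closed jar, 36 mm across, 45 mm tall, standing on the gear box's deck (70 mm above the table) beside the plate; a bystander; origin under its centre
- brush: wooden brush, 170 mm long, lying on the table between the gear box and the robot; a bystander

How it is judged:
On the way, in this order (a step that is already met when the one before it is completed fails the run):
1. the knob has been pushed along the long leg to the corner (value of joint shift_along above 0.068 m and value of joint shift_over below 0.02 m).
2. the knob has been pushed along the short leg to its end (value of joint shift_along above 0.07 m and value of joint shift_over above 0.052 m), for 0.2 s.
At the end, for the whole second after the job is handed in: The knob stands still at the end of the short leg, within 5 mm of the end wall (shift_over above 0.052, shift_along above 0.070), fully down in the slot (lifted less than 3 mm) (all of step 2 and value of joint shift_lift below 0.003 m and velocity of joint shift_along between -0.01 and 0.01 m/s and velocity of joint shift_over between -0.01 and 0.01 m/s); the robot touches nothing.
It fails at once if the knob is pulled up more than 5 mm (value of joint shift_lift above 0.005 m).
It fails at once if a pot, the jar or the brush is moved more than 15 mm or lifted (distance of any of mug, tall_cup, low_bowl, saucer, wheel_bowl, glaze_jar, brush from where it was at the start of the episode above 0.015 m).
It also fails if it takes over 38 s, if anything falls off the work surface, if the arm or the gripper's body presses on something with over 40 N, if the wrist force passes 120 N, or if a joint passes its speed limit or range.

ROBOT

A 6-joint arm with a two-finger parallel gripper is mounted at the origin on the work surface. World frame = base frame: x ahead of the robot, y to its left, z up, the work surface at z = 0. Lengths are in m, angles in rad, forces in N, time in s.
With the tool pointing down it reaches from about 0.325 to 0.775 m from the base axis. Payload 5.5 kg.
Tool frame: the origin (TCP) lies at the very end of the fingers, on their centre line; the grasp point (between the pads) lies 19 mm behind it; z points along the fingers, y is the line along which they close (so a half turn about z gives the same grasp; the last joint's range is limited). The gripper opens to 85 mm and grips with 20 to 120 N. Pads are 22 mm wide; open, the fingers measure 114 mm over their backs; the gripper's body (76 mm by 85 mm) begins 54 mm behind the grasp point. The pads swing forward as they close: fully open they stand 13 mm farther back than shut.
Start: joints at [1.214, 0.091, 1.231, -0, 1.82, -0.057], TCP at [0.177, 0.573, 0.231] pointing down, gripper open.
Joint ranges: [-2.87, 2.87], [-0.86, 2.18], [0.17, 2.46], [-1.51, 4.65], [0.06, 2.69], [-2.65, 2.65]. Speed limits (rad/s): [2.57, 2.57, 3.01, 3.14, 3.14, 3.14].

INTERFACE

Orientations are given as a rotation vector (axis times angle).
In Python, from station import robot gives the robot as it stands.
- The arm moves only by the tool carry_out, never from a script. Its argument "plan" is a list of rows, each a list of 5 numbers: the closure, from 0 (fully open) to 1 (shut), then the shift along the tool's x, y, z in cm, then the turn about the tool's z in rad. A call has exactly 10 rows; each row is the pose to reach, as a shift and turn from the pose commanded when the call began, along the tool's axes at that moment; what a row does not reach only later rows make up. A row lasts 1/10 s, in which the tool goes at most 50 mm and 8.59 degrees, less where a joint would pass 70% of its speed; a pose out of reach is approached as far as the arm can. A call with a gripper value outside its range is refused whole. The fingers move at their own pace and stop on an object; "newtons" is the grip in N (left out, the last holds). Time passes only in rows, so rows that repeat a pose let the fingers close, or fill a call up. It gives the time, the measured TCP pose, the force, the opening and the grip force at its end, in the units of the state.
- robot.state(): the state, without advancing time (a new reading comes with each control period).
- robot.snapshot(name): name is "scene" or "top" or "wrist"; returns a dict with "color" (400x640x3 uint8, red, green, blue), "z_map" (400x640 float32, m along the optical axis (not along the pixel's ray), 0 where there is no reading), "fx", "fy", "cx", "cy" (pixels), "R" (3x3) and "t" (3): a world point X has camera coordinates R X + t. Camera axes: x right, y down, z forward; pixel columns grow to the right and rows downward; lengths in m; the calibration is good to about 2 mm. A picture is of the moment at which its call begins.
- robot.hand_in(): hands the job in; it is judged then, once.
Trained networks look in the newest picture that a camera, given by its name, has taken for a name from the list of things; names that differ only in an ending like _2 or _b are one class to them, and where a whole thing is asked for, a point or a joint stands for the part that bears it (a point fixed in the world has none). Each returns a list of dicts, best first, with "score" (0 to 1); they miss things now and then, are a little off and sometimes report something else, mostly with a low value. They report only what shows in the picture. A call takes as long as a camera call.
- robot.regions_of(thing, camera): "region" (400x640 bool, what is visible of it) and "location" ([column, row] in pixels, amid what is visible of it).
The state is a dict: "time_s": time; "q": joint angles; "qvel": joint speeds; "effort": joint torques, N m; "tcp_pos": TCP position; "tcp_rot": TCP orientation; "contact_force": force on the tool from outside, world axes, zero at the start; "moment": the same for the moment, N m; "grip_width": opening from 0.0 (shut) to 1.0 (fully open); "finger_force": force on a finger pad.
Only numpy, scipy, OpenCV 4.12 (cv2) and the standard library are available. Lean on these libraries where they do the work, as an engineer would, in place of code of your own. Each camera call takes 0.05 s, during which the arm holds its last target. There are 200 camera calls.

## Working session

There is one attempt and no reset: what is moved stays moved. The work goes in short steps, Python scripts to look and compute and a tool call to move; the robot and the scene stay as the last step left them, time stands still between calls to the robot, and variables do not carry over. Pictures are saved under pics/ and viewed, at most 10 in all, crops included, and the job is handed in when it is done.

Besides the shell and the picture viewer there is one more tool, called after "Request:" by a JSON object that holds its "api" and its "payload", one argument or row to a line. carry_out: Moves the arm, as the interface text tells. Its arguments: {"type":"object","properties":{"plan":{"type":"array","items":{"type":"array","items":{"type":"number"}}},"newtons":{"type":"number"}},"required":["plan"]}

```bash
mkdir -p pics; cat > h.py <<'E'
import numpy as np, cv2
from station import robot
def save(s,n): cv2.imwrite('pics/'+n,s['color'][:,:,::-1])
def pts(s):
    z=s['z_map']; v,u=np.mgrid[:400,:640]
    c=np.stack([(u-s['cx'])/s['fx']*z,(v-s['cy'])/s['fy']*z,z],-1)
    return (c-s['t'])@s['R']   # R^T (c-t)
E
python3 - <<'E'
from h import *
st=robot.state(); print(st['time_s'],st['tcp_pos'],st['tcp_rot'])
for cam in ['top','scene']:
    s=robot.snapshot(cam); save(s,cam+'1.png'); P=pts(s)
    for n in ['knob_mid','wheel_unit','wheel_bowl','glaze_jar','mug','tall_cup','low_bowl','saucer','brush']:
        for r in robot.regions_of(n,cam)[:2]:
            m=r['region']&(s['z_map']>0); p=P[m]
            if len(p): print(cam,n,round(r['score'],2),np.round(r['location']),m.sum(),np.median(p,0).round(3),p.min(0).round(3),p.max(0).round(3))
E
```

```text
0.0 [0.17713221 0.57296536 0.23015599] [-4.69201810e-01 -3.10598445e+00  2.96109635e-03]
top knob_mid 0.51 [344. 234.] 140 [ 0.492 -0.     0.134] [ 0.48  -0.013  0.068] [0.512 0.012 0.14 ]
top wheel_unit 0.7 [315. 205.] 17202 [0.547 0.062 0.074] [ 0.376 -0.115 -0.004] [0.83  0.235 0.14 ]
top wheel_bowl 0.66 [278. 118.] 2757 [0.731 0.136 0.106] [0.656 0.07  0.072] [0.786 0.188 0.148]
top glaze_jar 0.79 [359. 179.] 270 [ 0.598 -0.035  0.113] [ 0.585 -0.052  0.073] [ 0.617 -0.019  0.117]
top mug 0.62 [430. 205.] 1627 [ 0.556 -0.182  0.034] [ 0.511 -0.235 -0.006] [ 0.622 -0.132  0.099]
top tall_cup 0.84 [233. 280.] 1329 [0.396 0.243 0.064] [ 0.362  0.19  -0.001] [0.432 0.301 0.118]
top low_bowl 0.83 [406. 136.] 1935 [ 0.72  -0.143  0.025] [ 0.654 -0.204 -0.003] [ 0.783 -0.082  0.062]
top saucer 0.96 [203. 200.] 2882 [0.565 0.311 0.009] [ 0.496  0.238 -0.004] [0.637 0.385 0.023]
top brush 0.78 [324. 291.] 1126 [0.372 0.049 0.017] [ 0.336 -0.054 -0.005] [0.405 0.116 0.023]
scene knob_mid 0.51 [332. 186.] 170 [0.502 0.012 0.117] [ 0.484 -0.007  0.082] [0.51  0.019 0.138]
scene wheel_unit 0.9 [318. 243.] 9764 [0.585 0.136 0.074] [ 0.348 -0.18  -0.004] [0.833 0.23  0.138]
scene wheel_bowl 0.58 [282. 238.] 2032 [0.71  0.112 0.122] [ 0.622 -0.033  0.059] [0.776 0.192 0.147]
scene wheel_bowl 0.44 [316. 242.] 9947 [0.587 0.135 0.074] [ 0.304 -0.211 -0.004] [0.833 0.23  0.147]
scene glaze_jar 0.51 [291. 201.] 251 [ 0.609 -0.022  0.098] [ 0.59  -0.048  0.068] [ 0.622 -0.012  0.117]
scene mug 0.8 [276. 185.] 986 [ 0.572 -0.157  0.067] [ 0.51  -0.29  -0.002] [ 0.625 -0.04   0.112]
scene mug 0.47 [392. 291.] 2235 [0.559 0.306 0.01 ] [ 0.497  0.225 -0.002] [0.635 0.379 0.022]
scene low_bowl 0.7 [235. 212.] 1052 [ 0.705 -0.155  0.039] [ 0.615 -0.271 -0.004] [ 0.763 -0.076  0.061]
```

View pics/top1.png

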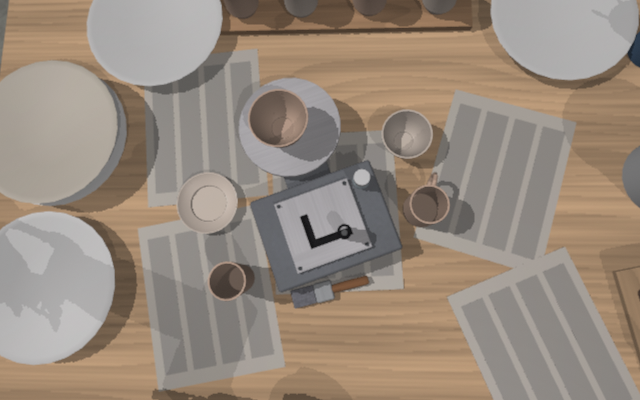

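```bash
python3 - <<'E'
from h import *
s=robot.snapshot('top'); P=pts(s); Z=P[...,2]
m=((Z>0.06)&(Z<0.09)&(s['z_map']>0))
def rect(lo,hi,lab):
    mm=((Z>lo)&(Z<hi)&(s['z_map']>0)).astype(np.uint8)
    n,l,stt,c=cv2.connectedComponentsWithStats(mm)
    k=1+np.argmax(stt[1:,4]); q=P[l==k][:,:2].astype(np.float32)
    r=cv2.minAreaRect(q*1000); print(lab,len(q),r)
rect(.062,.088,'all'); rect(.0755,.088,'plate'); rect(.062,.0745,'deck')
mm=((Z>.125)&(Z<.142)&(abs(P[...,0]-.495)<.04)&(abs(P[...,1])<.04)); q=P[mm]; print('knob top',len(q),q.mean(0),q.min(0),q.max(0), cv2.minEnclosingCircle((q[:,:2]*1000).astype(np.float32)))
c=s['color'][130:300,230:410]; cv2.imwrite('pics/crop.png',cv2.resize(c[:,:,::-1],None,fx=3.4,fy=3.4,interpolation=cv2.INTER_CUBIC))
for v,u in [(234,344),(200,330),(205,335)]: print(u,v,P[v,u])
E
```

```text
all 11874 ((511.02386474609375, 39.15547180175781), (199.86769104003906, 269.89190673828125), 20.05271339416504)
plate 5038 ((509.32867431640625, 44.06056213378906), (150.04428100585938, 160.20965576171875), 20.073579788208008)
deck 7789 ((722.3707885742188, 632.1282348632812), (326.8123779296875, 272.989990234375), 6.77278470993042)
knob top 94 [ 0.49284273 -0.00058167  0.13507257] [ 0.48067942 -0.01303499  0.1257957 ] [0.50729095 0.01173477 0.13958804] ((493.5348815917969, -0.5849948525428772), 13.795038223266602)
344 234 [4.90527184e-01 2.46674626e-05 9.45340946e-02]
330 200 [0.56167599 0.02869384 0.07746368]
335 205 [0.55118904 0.01833212 0.07782929]
```

View pics/crop.png

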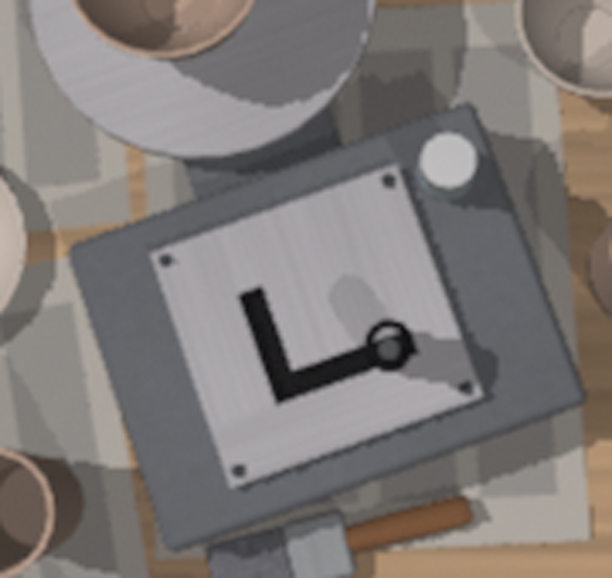

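The top view shows the plate with its knob at about (344,234), the corner at about (313,243) and the short leg's end at about (304,217). The jar is at (362,178), clear of the path. The box and plate fits agree with each other and with the stated sizes. Next I'll measure the slot.

```bash
cat >> h.py <<'E'
O=np.array([.5110,.0392]); yaw=np.radians(20.06)
ux=np.array([np.cos(yaw),np.sin(yaw)]); uy=np.array([-ux[1],ux[0]])
def to_u(p): d=np.asarray(p)[...,:2]-O; return np.stack([d@ux,d@uy],-1)*1000
def to_w(a,b): return O+(a*ux+b*uy)/1000
def tool(target,z,ang):   # shift in tool axes (cm) and turn for tool y at ang (world)
    from scipy.spatial.transform import Rotation as R
    s=robot.state(); M=R.from_rotvec(s['tcp_rot']).as_matrix()
    d=M.T@(np.array([*target,z])-s['tcp_pos'])*100
    a=np.arctan2(M[1,1],M[0,1]); t=-(ang-a); t=(t+np.pi/2)%np.pi-np.pi/2
    return d.round(2),round(t,3)
E
python3 - <<'E'
from h import *
s=robot.snapshot('top')
v,u=np.mgrid[:400,:640]
d=np.stack([(u-s['cx'])/s['fx'],(v-s['cy'])/s['fy'],np.ones(u.shape)],-1)@s['R']; c=-s['R'].T@s['t']
P=c+d*((.08-c[2])/d[...,2])[...,None]; U=to_u(P)
g=s['color'].max(2); m=(g<60)&(abs(U[...,0])<70)&(U[...,1]>-70)&(U[...,1]<80)
q=U[m]; print(m.sum(),q.min(0),q.max(0))
for lo in range(-60,80,8):
    a=q[(q[:,1]>=lo)&(q[:,1]<lo+8)]
    if len(a): print('y',lo,len(a),a[:,0].min().round(1),a[:,0].max().round(1))
a=q[q[:,0]>0]; print('short',a[:,1].min(),a[:,1].max(),a[:,0].max())
print('knob u',to_u([.4935,-.0006]))
k=to_u([.4935,-.0006])
print(tool(to_w(k[0],k[1]-45),.23,yaw+np.pi/2), tool(to_w(k[0],k[1]-45),.105,yaw+np.pi/2))
E
```

```text
469 [-64.81534134 -67.61537933] [32.17519466 42.17947256]
y -52 7 -34.9 -22.0
y -44 35 -38.5 -14.7
y -36 20 -40.9 -12.6
y -28 34 -39.5 -15.1
y -20 26 -35.4 -22.5
y -12 24 -35.2 -22.9
y -4 26 -35.0 -22.7
y 4 25 -35.4 -22.6
y 12 25 -35.2 -22.9
y 20 27 -35.6 -22.1
y 28 118 -35.4 32.0
y 36 100 -35.2 32.2
short 28.905702381647725 41.96447875801651 32.175194655779805
knob u [-30.08990318 -31.38292094]
(array([-49.89, -49.06,   0.13]), np.float64(-0.65)) (array([-49.89, -49.06,  12.63]), np.float64(-0.65))
```

Request:
{"api": "carry_out", "payload": {
  "plan": [
    [1,-2.5,-2.5,0,-0.1],
    [1,-5,-5,0,-0.2],
    [1,-7.5,-7.5,0,-0.3],
    [1,-10,-10,0,-0.4],
    [1,-13,-13,0,-0.5],
    [1,-16,-16,0,-0.6],
    [1,-19,-19,0,-0.65],
    [1,-22,-22,0,-0.65],
    [1,-25,-25,0,-0.65],
    [1,-28,-28,0,-0.65]
  ],
  "newtons": 30
}}

```text
time_s: 2.1
tcp_pos: [0.3625, 0.2215, 0.2316]
tcp_rot: [-0.547, 3.093, 0.0]
contact_force: [0.7, 0.4, 0.1]
grip_width: -0.002
finger_force: 0.0
```

```bash
python3 - <<'E'
from h import *
s=robot.state(); print(s['tcp_pos'],to_u(s['tcp_pos']),s['grip_width'],s['contact_force'])
print(tool(to_w(-30,-78),.23,yaw+np.pi/2))
E
```

```text
[0.36246115 0.22148094 0.23155609] [-77.00449448 222.17209581] -0.0017585903046856424 [0.65546777 0.40274727 0.07492771]
(array([ -4.69, -30.02,   0.16]), np.float64(0.0))
```

Request:
{"api": "carry_out", "payload": {
  "plan": [
    [1,-0.5,-3,0,0],
    [1,-1,-7,0,0],
    [1,-1.7,-11,0,0],
    [1,-2.4,-15,0,0],
    [1,-3.1,-19,0,0],
    [1,-3.8,-23,0,0],
    [1,-4.4,-27,0,0],
    [1,-4.7,-30,0,0],
    [1,-4.7,-30,2,0],
    [1,-4.7,-30,5,0]
  ]
}}

```text
time_s: 3.1
tcp_pos: [0.5104, -0.044, 0.1827]
tcp_rot: [-0.543, 3.09, -0.002]
contact_force: [0.4, 0.4, -0.5]
grip_width: -0.003
finger_force: 0.0
```

```bash
python3 - <<'E'
from h import *
s=robot.state(); print(s['tcp_pos'],to_u(s['tcp_pos']),s['contact_force'])
print(tool(to_w(-30,-78),.105,yaw+np.pi/2))
s=robot.snapshot('scene'); save(s,'s2.png')
E
```

```text
[ 0.51037415 -0.04397127  0.18268559] [-29.11595737 -77.91092835] [ 0.37115789  0.37849844 -0.45265118]
(array([0.12, 0.01, 7.77]), np.float64(-0.002))
```

View pics/s2.png

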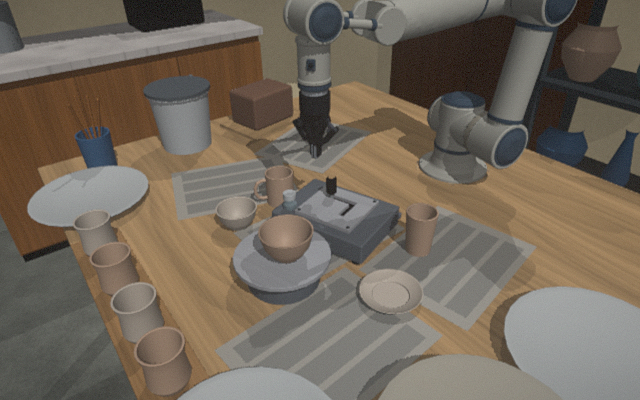

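Request:
{"api": "carry_out", "payload": {
  "plan": [
    [1,0,0,2.5,0],
    [1,0,0,5,0],
    [1,0,0,7,0],
    [1,0,0,7.6,0],
    [1,0,0.5,7.6,0],
    [1,0,1,7.6,0],
    [1,0,1.5,7.6,0],
    [1,0,2,7.6,0],
    [1,0,2.5,7.6,0],
    [1,0,3,7.6,0]
  ]
}}

```text
time_s: 4.15
tcp_pos: [0.4991, -0.0142, 0.1061]
tcp_rot: [-0.547, 3.092, -0.001]
contact_force: [0.5, -1.1, 1.9]
grip_width: -0.001
finger_force: 0.9
```

```bash
cat > look.py <<'E'
from h import *
import sys
s=robot.state(); print(s['time_s'],to_u(s['tcp_pos']).round(1),s['tcp_pos'][2].round(4),'F unit',(np.array(s['contact_force'][:2])@ux).round(1),(np.array(s['contact_force'][:2])@uy).round(1),s['contact_force'][2].round(1))
c=robot.snapshot(sys.argv[1]); P=pts(c)
r=robot.regions_of('knob_mid',sys.argv[1])
for k in r[:1]:
    q=P[k['region']&(P[...,2]>.09)&(P[...,2]<.142)]; print('knob',k['score'],k['location'],len(q),np.median(to_u(q),0),to_u(q).min(0),to_u(q).max(0))
if len(sys.argv)>2: save(c,sys.argv[2])
E
python3 look.py scene s3.png
```

```text
4.15 [-29.5 -46.1] 0.1061 F unit 0.1 -1.2 1.9
knob 0.54 [334.4, 187.0] 177 [-18.97370227 -10.59991258] [-35.85487386 -28.77947867] [-11.87736603  -1.77845511]
```

View pics/s3.png

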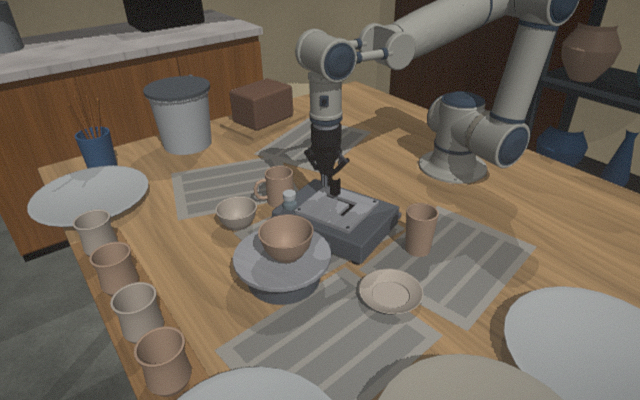

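The knob sits against the fingers (knob at about (334,187)), and the contact reads about 1–2 N. I'll push on to the corner.

Request:
{"api": "carry_out", "payload": {
  "plan": [
    [1,0,0.7,0,0],
    [1,0,1.4,0,0],
    [1,0,2.1,0,0],
    [1,0,2.8,0,0],
    [1,0,3.5,0,0],
    [1,0,4.1,0,0],
    [1,0,4.6,0,0],
    [1,0,5.0,0,0],
    [1,0,5.3,0,0],
    [1,0,5.4,0,0]
  ]
}}

```text
time_s: 5.25
tcp_pos: [0.4801, 0.0366, 0.1052]
tcp_rot: [0.548, -3.093, -0.0]
contact_force: [1.3, -1.4, 0.0]
grip_width: 0.002
finger_force: 0.8
```

```bash
python3 look.py scene; python3 look.py top
```

```text
5.25 [-29.9   8.1] 0.1052 F unit 0.8 -1.8 0.0
knob 0.66 [357.5, 193.6] 147 [-17.73219585  42.98620462] [-27.48043229  26.25066726] [-11.93057068  51.32863975]
5.35 [-29.9   7.9] 0.1052 F unit 0.5 -1.0 0.6
knob 0.41 [312.3, 163.7] 25 [  72.32906265 -108.49449656] [  48.08558594 -118.07199157] [230.36931672 -15.07050467]
```

Request:
{"api": "carry_out", "payload": {
  "plan": [
    [1,0,0.1,0,0],
    [1,0,0.2,0,0],
    [1,0,0.3,0,0],
    [1,0,0.3,0,0],
    [1,0,0.3,0,0],
    [1,0,0.3,0,0],
    [1,0,0.3,0,0],
    [1,0,0.3,0,0],
    [1,0,0.3,0,0],
    [1,0,0.3,0,0]
  ]
}}

```text
time_s: 6.45
tcp_pos: [0.4792, 0.039, 0.1052]
tcp_rot: [0.547, -3.093, 0.0]
contact_force: [1.7, -2.8, -1.2]
grip_width: -0.0
finger_force: 1.5
```

```bash
python3 look.py scene
```

```text
6.45 [-29.9  10.7] 0.1052 F unit 0.6 -3.2 -1.2
knob 0.56 [355.0, 193.1] 168 [-17.79787226  46.37099533] [-32.5636597   28.06422779] [-10.7846111   54.68983992]
```

Request:
{"api": "carry_out", "payload": {
  "plan": [
    [1,0,0.1,0,0],
    [1,0,0.2,0,0],
    [1,0,0.3,0,0],
    [1,0,0.3,0,0],
    [1,0,0.3,0,0],
    [1,0,0.3,0,0],
    [1,0,0.3,0,0],
    [1,0,0.3,0,0],
    [1,0,0.3,0,0],
    [1,0,0.3,0,0]
  ]
}}

```text
time_s: 7.55
tcp_pos: [0.4789, 0.0398, 0.1054]
tcp_rot: [-0.544, 3.093, -0.007]
contact_force: [4.0, -10.3, -1.6]
grip_width: -0.001
finger_force: 5.7
```

```bash
python3 look.py scene s5.png; python3 -c "
import cv2;i=cv2.imread('pics/s5.png')[130:260,260:440];cv2.imwrite('pics/s5c.png',cv2.resize(i,None,fx=4,fy=4,interpolation=2))"
```

```text
7.55 [-29.9  11.6] 0.1054 F unit 0.2 -11.1 -1.6
knob 0.77 [354.6, 194.4] 179 [-18.44096856  46.01562894] [-35.32126686  30.78789194] [-10.71167916  54.28257562]
```

View pics/s5c.png

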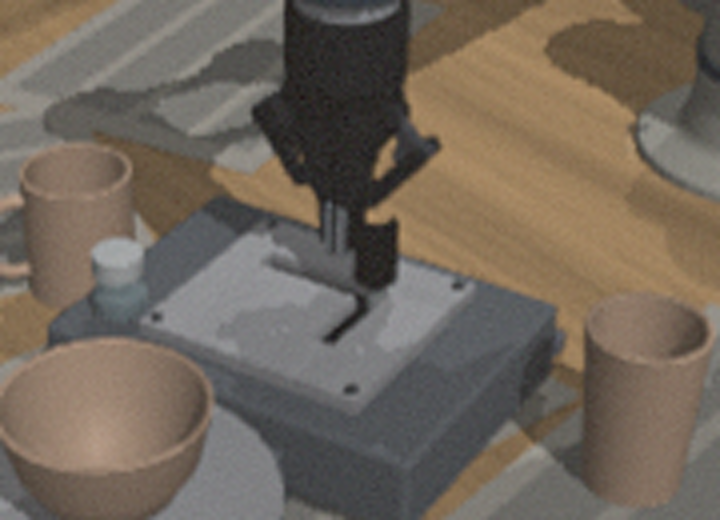

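The knob is in the corner: the wall reaction is 11 N and the knob is at (375,250) in the crop, at the bend. Now I'll back off and go round to its −x side.

Request:
{"api": "carry_out", "payload": {
  "plan": [
    [1,0,-1,0,0],
    [1,0,-2.2,0,0],
    [1,0,-2.6,0,0],
    [1,2,-2.6,0,0],
    [1,4,-2.6,0,0],
    [1,5,-2.6,0,0],
    [1,5,-0.5,0,0],
    [1,5,1.5,0,0],
    [1,5,2.3,0,0],
    [1,5,2.3,0,0]
  ]
}}

```text
time_s: 8.65
tcp_pos: [0.4234, 0.0471, 0.1055]
tcp_rot: [-0.55, 3.093, 0.0]
contact_force: [-0.2, 0.2, 1.0]
grip_width: -0.007
finger_force: 0.0
```

```bash
python3 look.py scene; python3 look.py top t6.png; python3 -c "
import cv2;i=cv2.imread('pics/t6.png')[130:300,230:410];cv2.imwrite('pics/t6c.png',cv2.resize(i,None,fx=3.4,fy=3.4,interpolation=2))"
```

```text
8.65 [-79.6  37.4] 0.1055 F unit -0.1 0.3 1.0
knob 0.48 [354.7, 194.2] 185 [-17.99827153  46.19065753] [-36.45120067  28.17787564] [-11.91118928  54.79901877]
8.75 [-79.7  36.5] 0.1053 F unit 0.2 -0.9 -0.1
```

View pics/t6c.png

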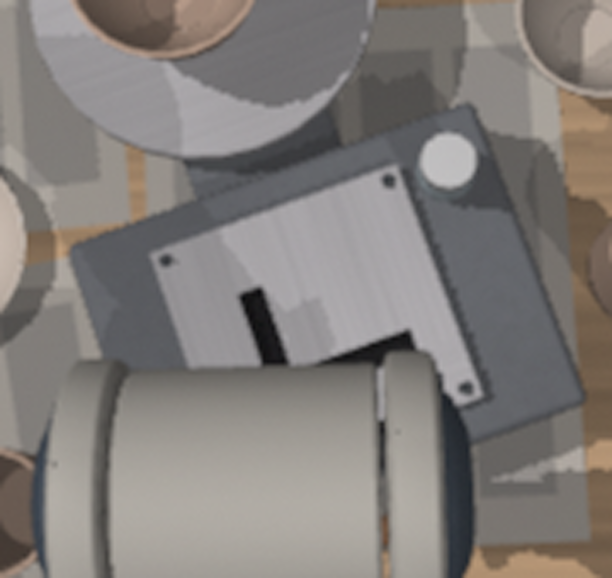

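Request:
{"api": "carry_out", "payload": {
  "plan": [
    [1,-0.8,0,0,0],
    [1,-1.6,0,0,0],
    [1,-2.2,0,0,0],
    [1,-2.8,0,0,0],
    [1,-3.4,0,0,0],
    [1,-4,0,0,0],
    [1,-4.6,0,0,0],
    [1,-5.2,0,0,0],
    [1,-5.8,0,0,0],
    [1,-6.2,0,0,0]
  ]
}}

```text
time_s: 9.85
tcp_pos: [0.482, 0.0677, 0.1051]
tcp_rot: [0.547, -3.093, 0.0]
contact_force: [-0.8, -1.9, 0.4]
grip_width: -0.0
finger_force: 1.2
```

```bash
python3 look.py scene
```

```text
9.85 [-17.4  36.8] 0.1051 F unit -1.4 -1.5 0.4
knob 0.72 [349.7, 202.0] 169 [17.17916109 48.57148949] [-14.48656344  35.18694435] [24.20390708 55.01897423]
```

Request:
{"api": "carry_out", "payload": {
  "plan": [
    [1,-0.4,0,0,0],
    [1,-0.8,0,0,0],
    [1,-1.2,0,0,0],
    [1,-1.5,0,0,0],
    [1,-1.7,0,0,0],
    [1,-1.8,0,0,0],
    [1,-1.9,0,0,0],
    [1,-2.0,0,0,0],
    [1,-2.0,0,0,0],
    [1,-2.0,0,0,0]
  ]
}}

```text
time_s: 10.95
tcp_pos: [0.5004, 0.0745, 0.1053]
tcp_rot: [-0.547, 3.093, 0.0]
contact_force: [-1.2, -1.2, -1.0]
grip_width: 0.005
finger_force: 0.6
```

```bash
python3 look.py scene
```

```text
10.95 [ 2.2 36.8] 0.1053 F unit -1.5 -0.7 -1.0
knob 0.54 [343.5, 202.2] 183 [38.07329724 45.55435126] [11.46125398 27.18772331] [44.12949699 55.2536449 ]
```

Request:
{"api": "carry_out", "payload": {
  "plan": [
    [1,-0.1,0,0,0],
    [1,-0.2,0,0,0],
    [1,-0.3,0,0,0],
    [1,-0.3,0,0,0],
    [1,-0.4,0,0,0],
    [1,-0.4,0,0,0],
    [1,-0.4,0,0,0],
    [1,-0.4,0,0,0],
    [1,-0.4,0,0,0],
    [1,-0.4,0,0,0]
  ]
}}

```text
time_s: 12.05
tcp_pos: [0.502, 0.0751, 0.1053]
tcp_rot: [0.546, -3.088, 0.001]
contact_force: [-12.1, -3.9, 4.4]
grip_width: -0.001
finger_force: 6.5
```

```bash
python3 look.py scene
```

```text
12.05 [ 3.8 36.8] 0.1053 F unit -12.7 0.5 4.4
knob 0.7 [343.9, 207.0] 188 [38.19432465 46.34383979] [ 9.43601302 24.36907582] [44.18344335 56.68472962]
```

The end wall reaction is 12.7 N, so the knob is home. I'll back straight off, then lift.

Request:
{"api": "carry_out", "payload": {
  "plan": [
    [1,0.3,0,0,0],
    [1,1,0,0,0],
    [1,2,0,0,0],
    [1,3.5,0,0,0],
    [1,5,0,0,0],
    [1,6,0,-1,0],
    [1,7,0,-4,0],
    [1,8,0,-8,0],
    [1,8,0,-12,0],
    [1,8,0,-13,0]
  ]
}}

```text
time_s: 13.15
tcp_pos: [0.4298, 0.0483, 0.241]
tcp_rot: [-0.545, 3.084, -0.002]
contact_force: [-0.4, -0.1, -0.4]
grip_width: -0.003
finger_force: 0.0
```

```bash
python3 look.py scene; python3 look.py top t9.png; python3 -c "
import cv2;i=cv2.imread('pics/t9.png')[130:300,230:410];cv2.imwrite('pics/t9c.png',cv2.resize(i,None,fx=3.4,fy=3.4,interpolation=2))"
```

```text
13.15 [-73.1  36.4] 0.241 F unit -0.4 0.0 -0.4
knob 0.73 [344.0, 204.8] 188 [38.16571218 46.05319489] [21.83997847 29.00389181] [43.92284358 55.17901287]
13.25 [-73.3  36.6] 0.2377 F unit -0.1 -0.1 -0.2
knob 0.58 [305.3, 218.8] 98 [20.12499064 34.40827689] [13.0149599  23.66585769] [37.22872749 48.09531752]
```

View pics/t9c.png

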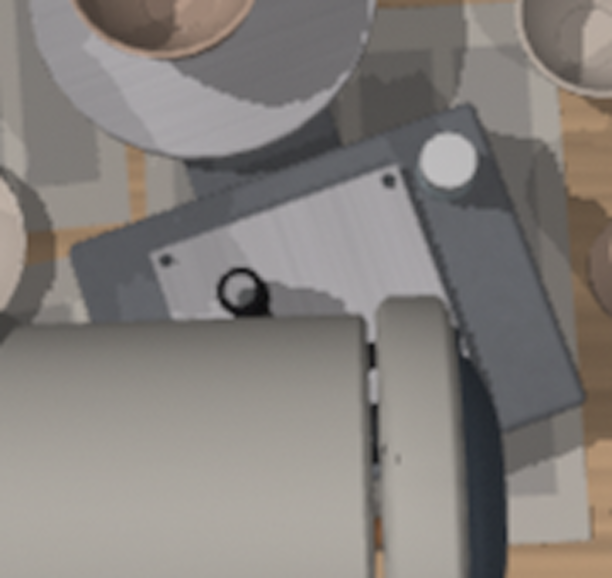

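The knob is at the end of the short leg (crop (243,290)). Seen from the scene camera, it did not move when the fingers left, and nothing else has shifted.

```bash
python3 -c "
from h import *
print(robot.hand_in())"
```

```text
the job is handed in; nothing more can be done
None
```

I pushed the knob to the corner and then to the end of the short leg, where the end wall pushed back with about 13 N. The hand is clear and the job is handed in at about 13 s, though no verdict was returned.

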